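# Fill the binder's thread rack from light to dark

## Task

Put the four loose spools of blue linen thread away on the four empty pins of the thread rack, so that the whole row runs in order of shade from the white spool at one end, through the palest to the darkest blue, to the black spool at the other end. Each spool goes over its pin and stands fully down on the rack's board; leave the white and black spools where they are.

Things in the scene. Friction and masses are not known exactly. Their poses are not given: they have to be found in the camera images.
- spool_pale_center (a point): Loose spool of blue thread on the bench, the palest (light blue) of the four blues. Hollow cylinder standing upright on its flat end, 52 mm outer diameter, 62 mm tall, open 30 mm bore right through along its axis, about 90 g; the point is its centre, 31 mm above its underside; z along its axis.
- spool_sky_center (a point): Loose spool of blue thread on the bench, the second palest (mid sky blue) of the four blues. Hollow cylinder standing upright on its flat end, 52 mm outer diameter, 62 mm tall, open 30 mm bore right through along its axis, about 90 g; the point is its centre, 31 mm above its underside; z along its axis.
- spool_royal_center (a point): Loose spool of blue thread on the bench, the second darkest (strong royal blue) of the four blues. Hollow cylinder standing upright on its flat end, 52 mm outer diameter, 62 mm tall, open 30 mm bore right through along its axis, about 90 g; the point is its centre, 31 mm above its underside; z along its axis.
- spool_navy_center (a point): Loose spool of blue thread on the bench, the darkest (deep navy) of the four blues. Hollow cylinder standing upright on its flat end, 52 mm outer diameter, 62 mm tall, open 30 mm bore right through along its axis, about 90 g; the point is its centre, 31 mm above its underside; z along its axis.
- spool_white_center (a point): Spool of natural white thread, same size as the blue ones, already standing on the outermost pin at one end of the rack, 80 mm from the nearest empty pin (which end varies). The point is its centre, 31 mm above the rack's board.
- spool_black_center (a point): Spool of black thread, same size as the blue ones, already standing on the outermost pin at one end of the rack, 80 mm from the nearest empty pin (which end varies). The point is its centre, 31 mm above the rack's board.
- pin_a: Upright dark wooden pin of the thread rack, 10 mm diameter, 50 mm tall with the top 8 mm tapered; of the four empty pins the one nearest the rack's +y end. Its origin is the pin's foot on the top face of the rack's board (28 mm above the bench); z up along the pin, y along the row (from pin_d towards pin_a), x across it. Fixed. The four pins stand in one straight row 80 mm apart, on a wooden board 90 mm wide and 470 mm long.
- pin_b: Upright dark wooden pin of the thread rack, 10 mm diameter, 50 mm tall with the top 8 mm tapered; of the four empty pins the one between pin_a and pin_c. Its origin is the pin's foot on the top face of the rack's board (28 mm above the bench); z up along the pin, y along the row (from pin_d towards pin_a), x across it. Fixed. The four pins stand in one straight row 80 mm apart, on a wooden board 90 mm wide and 470 mm long.
- pin_c: Upright dark wooden pin of the thread rack, 10 mm diameter, 50 mm tall with the top 8 mm tapered; of the four empty pins the one between pin_b and pin_d. Its origin is the pin's foot on the top face of the rack's board (28 mm above the bench); z up along the pin, y along the row (from pin_d towards pin_a), x across it. Fixed. The four pins stand in one straight row 80 mm apart, on a wooden board 90 mm wide and 470 mm long.
- pin_d: Upright dark wooden pin of the thread rack, 10 mm diameter, 50 mm tall with the top 8 mm tapered; of the four empty pins the one nearest the rack's -y end. Its origin is the pin's foot on the top face of the rack's board (28 mm above the bench); z up along the pin, y along the row (from pin_d towards pin_a), x across it. Fixed. The four pins stand in one straight row 80 mm apart, on a wooden board 90 mm wide and 470 mm long.
There are look-alikes about, which are no part of the job. What is shaped like the part that bears spool_navy_center but pink or red is not meant.

How it is judged (in metres and radians):
At the end, for the whole second after the job is handed in: From the white spool's end the pins carry the blues palest to darkest: each spool's axis within 13 mm of its pin, upright within 0.12 rad, centre 24 to 36 mm above the board, at rest and released; white and black still down on their end pins (within 115 mm of the neighbouring pin) (((horizontal distance between spool_white_center and pin_a below 0.115 m and horizontal distance between spool_black_center and pin_d below 0.115 m and z of each of spool_white_center, spool_pale_center in the frame of pin_a below 0.036 m and z of each of spool_black_center, spool_navy_center in the frame of pin_d below 0.036 m and horizontal distance between spool_pale_center and pin_a below 0.013 m and z of spool_pale_center in the frame of pin_a above 0.024 m and angle between each of spool_pale_center, spool_sky_center, spool_royal_center, spool_navy_center's own z axis and vertical below 0.12 rad and linear speed of each of spool_pale, spool_sky, spool_royal, spool_navy below 0.02 m/s and horizontal distance between spool_sky_center and pin_b below 0.013 m and z of spool_sky_center in the frame of pin_b between 0.024 and 0.036 m and horizontal distance between spool_royal_center and pin_c below 0.013 m and z of spool_royal_center in the frame of pin_c between 0.024 and 0.036 m and horizontal distance between spool_navy_center and pin_d below 0.013 m and z of spool_navy_center in the frame of pin_d above 0.024 m) or (horizontal distance between spool_white_center and pin_d below 0.115 m and horizontal distance between spool_black_center and pin_a below 0.115 m and z of each of spool_white_center, spool_pale_center in the frame of pin_d below 0.036 m and z of each of spool_black_center, spool_navy_center in the frame of pin_a below 0.036 m and horizontal distance between spool_pale_center and pin_d below 0.013 m and z of spool_pale_center in the frame of pin_d above 0.024 m and angle between each of spool_pale_center, spool_sky_center, spool_royal_center, spool_navy_center's own z axis and vertical below 0.12 rad and linear speed of each of spool_pale, spool_sky, spool_royal, spool_navy below 0.02 m/s and horizontal distance between spool_sky_center and pin_c below 0.013 m and z of spool_sky_center in the frame of pin_c between 0.024 and 0.036 m and horizontal distance between spool_royal_center and pin_b below 0.013 m and z of spool_royal_center in the frame of pin_b between 0.024 and 0.036 m and horizontal distance between spool_navy_center and pin_a below 0.013 m and z of spool_navy_center in the frame of pin_a above 0.024 m))); the robot touches nothing.
It fails at once if the white spool is pulled off its pin or pushed more than 25 mm (distance of spool_white_center from where it was at the start of the episode above 0.025 m).
It fails at once if the black spool is pulled off its pin or pushed more than 25 mm (distance of spool_black_center from where it was at the start of the episode above 0.025 m).
It also fails if it takes over 102 s, if anything falls off the work surface, if the arm or the gripper's body presses on something with over 40 N, if the wrist force passes 120 N, or if a joint passes its speed limit or range.

## Robot

A 7-joint arm with a two-finger parallel gripper is mounted at the origin on the work surface. World frame = base frame: x ahead of the robot, y to its left, z up, the work surface at z = 0. Lengths are in m, angles in degrees, forces in N, time in s.
With the tool pointing down it reaches from about 0.425 to 0.875 m from the base axis. Payload 4.7 kg.
Tool frame: the origin (TCP) lies at the very end of the fingers, on their centre line; the grasp point (between the pads) lies 19 mm behind it; z points along the fingers, y is the line along which they close (so a half turn about z gives the same grasp; the last joint's range is limited). The gripper opens to 87 mm and grips with 3 to 60 N. Pads are 19 mm wide; open, the fingers measure 117 mm over their backs; the gripper's body (75 mm by 190 mm) begins 51 mm behind the grasp point.
Start: joints at [-75.052, 18.392, -4.016, 83.108, 1.295, 78.541, -3.26], TCP at [0.159, 0.63, 0.223] pointing down, gripper open.
Joint ranges: [-163.93, 163.93], [-17.29, 119.83], [-79.2, 71.16], [3.27, 140.29], [-89.18, 269.18], [5.43, 117.66], [-154.24, 154.24]. Speed limits (degrees/s): [147.25, 147.25, 180, 180, 180, 180, 180].

## Interface

Orientations are given as [roll, pitch, yaw] about the fixed x, y, z axes, in that order (R = Rz(yaw) Ry(pitch) Rx(roll)).
In Python, from cell import telemetry, cams, env gives the robot as it stands.
- The arm moves only by the tool arm_command, never from a script. Its argument "series" is text: rows parted by semicolons, each of 5 numbers parted by spaces: the shift along the tool's x, y, z in mm, then the turn about the tool's z in rad, then the closure in counts, from 0 (fully open) to 255 (shut). A call has 1 to 20 rows; each row shifts and turns the commanded pose from where the row before left it, along the tool's axes as they then stand; what a row does not reach is not made up. A row lasts 1/12 s, in which the tool goes at most 41.7 mm and 7.16 degrees, less where a joint would pass 70% of its speed; a pose out of reach is approached as far as the arm can. A call is refused whole if a number of a shift passes 41.7 or a number of a turn 0.125, either way. A call with a gripper value outside its range is refused whole. The fingers move at their own pace and stop on an object; "squeeze" is the grip in N (left out, the last holds). Time passes only in rows, so rows that do not move let the fingers close. It gives the time, the measured TCP pose, the force, the opening and the grip force at its end, in the units of the state.
- telemetry.get_obs(): the state, without advancing time (a new reading comes with each control period).
- cams.read_camera(name): name is "side" or "top"; returns the picture (420x560x3 uint8, blue, green, red); there is no depth.
- cams.calibration(name): a dict with "K" (3x3 intrinsics, pixels), "dist" ([k1, k2, p1, p2, k3] as OpenCV has them; the pictures are not rectified), "origin" and "rotation" of the camera in the world. Camera axes: x right, y down, z forward; pixel columns grow to the right and rows downward; lengths in m; the calibration is good to about 2 mm. A picture is of the moment at which its call begins. calibration takes no time and is no camera call.
- env.sign_off(): hands the job in; it is judged then, once.
The state is a dict: "time_s": time; "qpos": joint angles; "joint_velocities": joint speeds; "effort": joint torques, N m; "tool_pos": TCP position; "tool_rot": TCP orientation; "force": force on the tool from outside, world axes, zero at the start; "wrist_torque": the same for the moment, N m; "grip_width": finger opening in m; "grasp_force": force on a finger pad.
Only numpy, scipy, OpenCV 4.12 (cv2) and the standard library are available. Lean on these libraries where they do the work, as an engineer would, in place of code of your own. Each camera call takes 0.05 s, during which the arm holds its last target. There are 200 camera calls.

## Working session

There is one attempt and no reset: what is moved stays moved. The work goes in short steps, Python scripts to look and compute and a tool call to move; the robot and the scene stay as the last step left them, time stands still between calls to the robot, and variables do not carry over. Pictures are saved under pics/ and viewed, at most 14 in all, crops included, and the job is handed in when it is done.

Besides the shell and the picture viewer there is one more tool, called after "Request:" in YAML: its name, and indented under it one key for each argument. arm_command: Moves the arm, as the interface text tells. Its arguments: {"type":"object","properties":{"series":{"type":"string"},"squeeze":{"type":"number"}},"required":["series"]}

```bash
mkdir -p pics; ls
python3 - <<'E'
from cell import telemetry,cams,env
import cv2
for n in("top","side"):
    im=cams.read_camera(n); cv2.imwrite(f"pics/{n}0.png",im); c=cams.calibration(n); print(n,c)
o=telemetry.get_obs(); print(o)
E
```

```text
pics
top {'K': array([[538.67331147,   0.        , 272.53714003],
       [  0.        , 538.67331147, 215.2585124 ],
       [  0.        ,   0.        ,   1.        ]]), 'dist': array([-0.07652857,  0.        ,  0.        ,  0.        ,  0.        ]), 'origin': array([ 0.30388643, -0.03055328,  1.34761102]), 'rotation': array([-169.73231514,    1.05219455,  -91.45955179])}
side {'K': array([[429.66267839,   0.        , 281.57920803],
       [  0.        , 429.66267839, 208.97461391],
       [  0.        ,   0.        ,   1.        ]]), 'dist': array([-0.02839083,  0.        ,  0.        ,  0.        ,  0.        ]), 'origin': array([ 0.29698094, -0.74747131,  0.8410546 ]), 'rotation': array([-135.97464577,    0.26196875,  -19.96041437])}
{'time_s': 0.1, 'qpos': array([-75.04983672,  18.43551125,  -4.01513627,  83.16790344,
         1.29299149,  78.54062375,  -3.25935398]), 'joint_velocities': array([ 0.03349627, -0.03014875, -0.1193464 , -0.21195512,  0.02710851,
        0.01622757,  0.05485774]), 'effort': array([-2.45275633e-04, -4.92571306e+01, -4.05750722e-01, -3.13401604e+01,
       -6.40611537e-02,  3.94279032e-02,  6.27308577e-05]), 'tool_pos': array([0.15873403, 0.62980984, 0.22156297]), 'tool_rot': array([-1.79901079e+02,  3.59716423e-03,  1.65859304e+02]), 'force': array([ 0.73356647, -0.21315605, -0.38662382]), 'wrist_torque': array([ 0.01128652, -0.01819102, -0.00207198]), 'grasp_force': 0.0, 'grip_width': 0.08738481133247522}
```

View pics/top0.png

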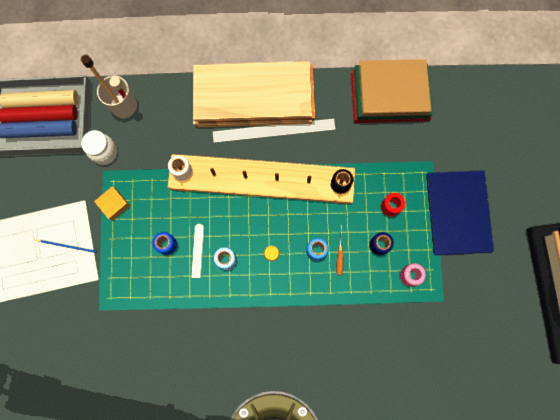

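View pics/side0.png

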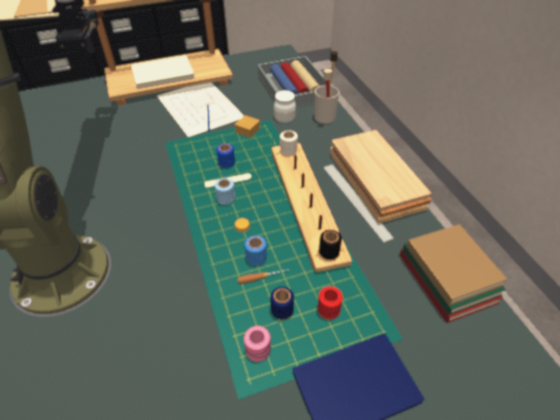

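Top view: the white spool is at (179,167), the +y end, and black at (342,181), so the order is pale→a, sky→b, royal→c, navy→d. Empty pins are at x≈213, 245, 277 and 309. Loose spools: pale (225,258), sky (317,250), royal (164,243), navy (382,243). Red and pink are decoys. The side view agrees.

```bash
cat > loc.py <<'E'
from cell import telemetry,cams
import cv2,numpy as np
from scipy.spatial.transform import Rotation as R
def ground(n,uv,z):
    c=cams.calibration(n)
    p=cv2.undistortPoints(np.array([[uv]],float),c["K"],c["dist"])[0,0]
    d=R.from_euler("xyz",c["rotation"],degrees=True).apply([*p,1]); o=c["origin"]
    return (o+d*(z-o[2])/d[2])[:2]
def blob(mask,seed,r,hull=True):
    m=np.zeros_like(mask); x,y=seed; m[y-r:y+r+1,x-r:x+r+1]=mask[y-r:y+r+1,x-r:x+r+1]
    cs,_=cv2.findContours(m,cv2.RETR_EXTERNAL,cv2.CHAIN_APPROX_NONE)
    if not cs: return None
    c=cv2.convexHull(max(cs,key=cv2.contourArea)); M=cv2.moments(c)
    return (M["m10"]/M["m00"],M["m01"]/M["m00"]),cv2.contourArea(c),cv2.boundingRect(c)
def spoolmask(im):
    h=cv2.cvtColor(im,cv2.COLOR_BGR2HSV); H,S,V=cv2.split(h)
    return (((H>97)&(H<140)&(S>40))*255).astype(np.uint8)
E
python3 - <<'E'
from loc import *
T=cv2.imread("pics/top0.png");S=cv2.imread("pics/side0.png")
for im,n,sd in((T,"top",dict(pale=(225,258),sky=(317,250),royal=(164,243),navy=(382,243))),(S,"side",dict(pale=(225,191),sky=(256,250),royal=(226,155),navy=(283,303)))):
    m=spoolmask(im)
    for k,s in sd.items():
        b=blob(m,s,18); print(n,k,b,ground(n,b[0],.031) if b else 0)
g=cv2.cvtColor(T,cv2.COLOR_BGR2GRAY)
P=[]
for s in((213,172),(245,175),(277,177),(309,180)):
    b=blob(((g<90)*255).astype(np.uint8),s,8); P.append(ground("top",b[0],.053)); print(b,P[-1])
P=np.array(P);print(np.diff(P,axis=0)*1000)
g=cv2.cvtColor(S,cv2.COLOR_BGR2GRAY)
for s in((295,162),(303,181),(311,201),(320,222)):
    b=blob(((g<80)*255).astype(np.uint8),s,11); print(b,ground("side",b[0],.053))
E
```

```text
top pale ((228.63526570048307, 262.4347826086956), 138.0, (219, 253, 17, 17)) [0.42855161 0.0981553 ]
top sky ((316.8584229390681, 248.96863799283153), 372.0, (306, 238, 22, 23)) [ 0.45576281 -0.1190867 ]
top royal ((164.20448179271708, 243.0268107242897), 416.5, (152, 232, 25, 23)) [0.48077255 0.257792  ]
top navy ((381.1001317523057, 243.28019323671495), 379.5, (370, 232, 23, 23)) [ 0.465238   -0.27768775]
side pale ((224.92732240437158, 192.56120218579235), 305.0, (215, 182, 19, 22)) [0.43707618 0.10159047]
side sky ((255.51708999686417, 250.04358733145185), 531.5, (245, 236, 22, 30)) [ 0.45520078 -0.11759966]
side royal ((225.31227598566306, 154.93189964157705), 372.0, (216, 143, 19, 25)) [0.47958996 0.2591697 ]
side navy ((281.7925427530137, 302.35940566302213), 594.5, (271, 287, 23, 32)) [ 0.4650382  -0.27524928]
((212.88095238095235, 171.71428571428572), 14.0, (211, 169, 5, 7)) [0.65331347 0.1328277 ]
((244.54666666666665, 174.10666666666665), 12.5, (243, 171, 4, 7)) [0.64470739 0.05403265]
((276.53333333333336, 176.68888888888887), 15.0, (275, 174, 4, 7)) [ 0.63569283 -0.02512046]
((308.5777777777777, 178.95555555555555), 15.0, (307, 176, 4, 7)) [ 0.62756547 -0.10413943]
[[ -8.60607564 -78.79504493]
 [ -9.01456174 -79.15311754]
 [ -8.12736392 -79.01896559]]Traceback (most recent call last):
  File "<stdin>", line 14, in <module>
  File "loc.py", line 14, in blob
    return (M["m10"]/M["m00"],M["m01"]/M["m00"]),cv2.contourArea(c),cv2.boundingRect(c)
            ~~~~~~~~^~~~~~~~~
ZeroDivisionError: float division by zero
```

Request:
arm_command:
  series: "0 0 0 0.12 0;0 0 0 0.12 0;0 0 0 0.12 0;0 0 0 0.12 0;0 0 0 0.12 0;0 0 0 0.12 0;0 0 0 0.12 0;0 0 0 0.12 0;0 0 0 0.12 0;0 0 0 0.12 0;0 0 0 0.12 0;0 0 0 0 0"
  squeeze: 15

```text
time_s: 1.1
tool_pos: [0.1588, 0.63, 0.222]
tool_rot: [180.0, 0.1, 90.1]
force: [0.5, 0.1, -0.3]
grip_width: 0.0871
grasp_force: 0.0
```

Run:
```python
from loc import *
T=cv2.imread("pics/top0.png");S=cv2.imread("pics/side0.png")
h=cv2.cvtColor(T,cv2.COLOR_BGR2HSV); H,Sa,V=cv2.split(h)
m=(((V>140)&(Sa<110))*255).astype(np.uint8)
b=blob(m,(225,258),17); print(b,ground("top",b[0],.031))
cv2.imwrite("pics/crop.png",np.hstack([cv2.resize(T[235:285,195:255],None,fx=6,fy=6),cv2.resize(S[165:215,195:255],None,fx=6,fy=6)]))
```

```text
((223.30036630036628, 257.3241758241758), 364.0, (210, 247, 25, 22)) [0.44146706 0.1111419 ]
```

View pics/crop.png

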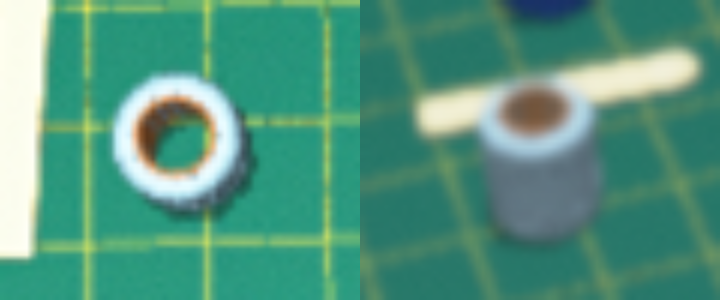

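The crop shows the pale spool's top ring centred at about (224.7,257.8) in the top view. Combining both views puts it at about (0.438, 0.104). Now to royal.

Request:
arm_command:
  series: "-37 32 0 0 0;-37 32 0 0 0;-37 32 0 0 0;-37 32 0 0 0;-37 32 0 0 0;-37 32 0 0 0;-37 32 0 0 0;-37 32 0 0 0;-37 32 0 0 0;-38.5 33.2 0 0 0;0 0 20 0 0;0 0 30 0 0;0 0 30 0 0;0 0 0 0 0;0 0 0 0 0;0 0 0 0 0"

```text
time_s: 2.43
tool_pos: [0.4332, 0.3169, 0.144]
tool_rot: [179.9, -0.1, 90.3]
force: [-0.1, -0.5, 0.4]
grip_width: 0.0872
grasp_force: 0.0
```

Run:
```python
from loc import *
a=cams.read_camera("top");b=cams.read_camera("side")
cv2.imwrite("pics/r1.png",np.hstack([cv2.resize(a[190:290,110:230],None,fx=3,fy=3),cv2.resize(b[90:190,165:285],None,fx=3,fy=3)]))
```

```text
(no output)
```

View pics/r1.png

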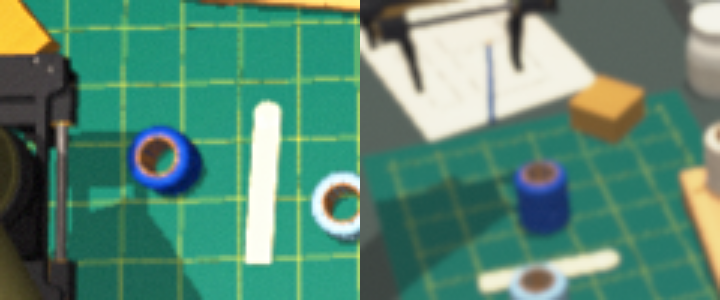

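The gripper is open, short of the royal spool and above it. Fast rows fall short, so I'll use smaller ones.

Request:
arm_command:
  series: "-14.5 11.7 0 0 0;-14.5 11.7 0 0 0;-14.5 11.7 0 0 0;-14.5 11.7 0 0 0;0 0 0 0 0;0 0 0 0 0;0 0 20 0 0;0 0 25 0 0;0 0 25 0 0;0 0 25 0 0;0 0 15 0 0;0 0 9 0 0;0 0 0 0 0"

```text
time_s: 3.62
tool_pos: [0.4779, 0.2591, 0.0222]
tool_rot: [-179.9, 0.1, 90.4]
force: [-0.8, -0.5, -0.1]
grip_width: 0.0873
grasp_force: 0.0
```

Run:
```python
from loc import *
a=cams.read_camera("top");b=cams.read_camera("side")
cv2.imwrite("pics/r2.png",np.hstack([cv2.resize(a[190:290,110:230],None,fx=3,fy=3),cv2.resize(b[90:190,165:285],None,fx=3,fy=3)]))
```

```text
(no output)
```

View pics/r2.png

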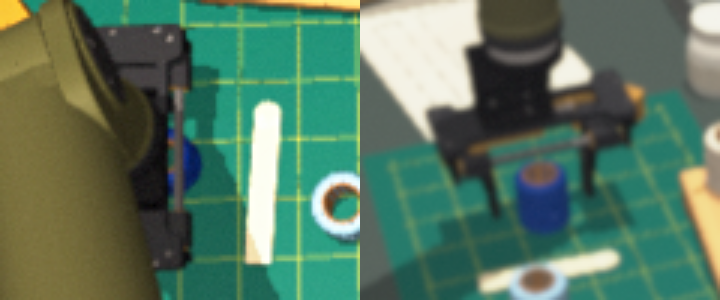

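The fingers straddle the royal spool, with the tip midpoint at about (541,201) in the crop and the spool at (543,200). Closing and lifting.

Request:
arm_command:
  series: "-2 2 0 0 0;0 0 0 0 255;0 0 0 0 255;0 0 0 0 255;0 0 0 0 255;0 0 0 0 255;0 0 0 0 255;0 0 -10 0 255;0 0 -25 0 255;0 0 -35 0 255;0 0 -35 0 255;0 0 0 0 255;0 0 0 0 255"

```text
time_s: 4.8
tool_pos: [0.4833, 0.2574, 0.1316]
tool_rot: [179.8, -0.2, 90.2]
force: [0.4, -0.6, -1.9]
grip_width: 0.0463
grasp_force: 15.0
```

The opening is 46 mm where I expected 52, so I'll check the grasp.

Run:
```python
from loc import *
a=cams.read_camera("top");b=cams.read_camera("side")
cv2.imwrite("pics/r3.png",np.hstack([cv2.resize(a[190:290,110:230],None,fx=3,fy=3),cv2.resize(b[70:170,165:285],None,fx=3,fy=3)]))
```

```text
(no output)
```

View pics/r3.png

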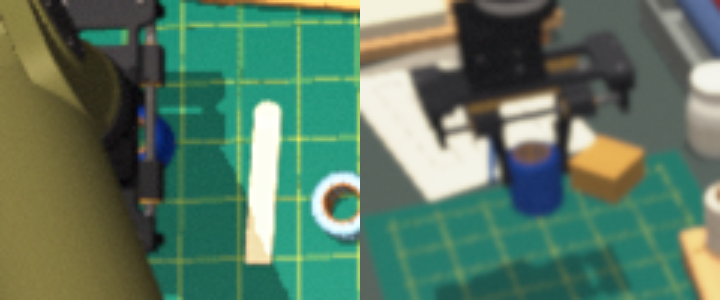

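Run:
```python
from loc import *
b=cams.read_camera("side"); r=blob(spoolmask(b),(224,130),18); print(r, ground("side",r[0],.14), ground("side",(223.7,129.7),.14))
S=cv2.imread("pics/side0.png")
print(ground("side",(226,154.5),.031))
```

```text
((220.49060336300693, 128.40356083086053), 505.5, (208, 116, 25, 27)) [0.47225451 0.24200594] [0.47908911 0.23293024]
[0.48204765 0.26044307]
```

Request:
arm_command:
  series: "0 0 -20 0 255;0 0 -20 0 255;-16 4 0 0 255;-16 4 0 0 255;-16 4 0 0 255;-16 4 0 0 255;-16 4 0 0 255;-16 4 0 0 255;-16 4 0 0 255;-16 4 0 0 255;-16 4 0 0 255;-16 4 0 0 255;-16 4 0 0 255;-16 4 0 0 255;-16 4 0 0 255;-16 4 0 0 255;-16 4 0 0 255;0 0 0 0 255;0 0 0 0 255"

```text
time_s: 6.53
tool_pos: [0.5417, 0.0159, 0.1673]
tool_rot: [-179.9, 0.0, 90.1]
force: [0.5, 0.7, -0.9]
grip_width: 0.0463
grasp_force: 15.0
```

Run:
```python
from loc import *
a=cams.read_camera("top");b=cams.read_camera("side")
cv2.imwrite("pics/r4.png",np.hstack([cv2.resize(a[130:270,200:340],None,fx=2.8,fy=2.8),cv2.resize(b[100:240,180:320],None,fx=2.8,fy=2.8)]))
```

```text
(no output)
```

View pics/r4.png

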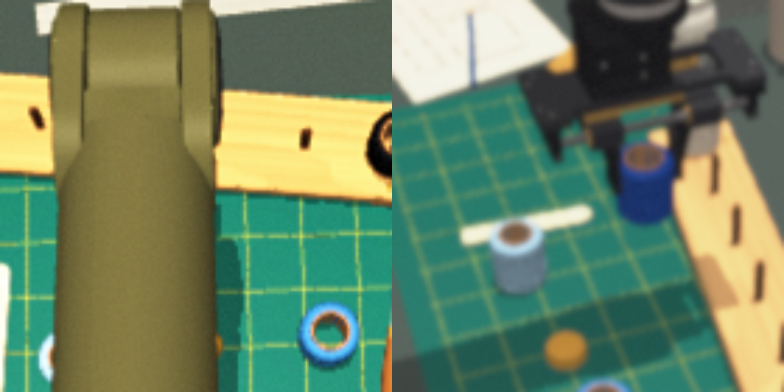

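Run:
```python
from loc import *
b=cams.read_camera("side"); r=blob(spoolmask(b),(271,166),16); print(r)
for z in(.15,.16,.176): print(z,ground("side",r[0],z))
c=cams.calibration("side");Rm=R.from_euler("xyz",c["rotation"],degrees=True)
def pj(p): 
    q=cv2.projectPoints(Rm.inv().apply(np.array(p)-c["origin"])[None],np.zeros(3),np.zeros(3),c["K"],c["dist"])[0].ravel(); return q,((q-[180,100])*2.8+[392,0]).round(0)
print("tcp",pj((.5417,.0159,.1673)))
for s in(-1,1): print("tip front inner",pj((.5417+s*.023,.0064,.1673)),"outer",pj((.5417+s*.038,.0064,.1673)))
for dy in(0,-.01,-.021): print(dy,"spool top",pj((.5417,.0159+dy,.207)),"bottom front",pj((.5417,.0159+dy-.026,.145)))
cv2.imwrite("pics/r5.png",cv2.resize(b[120:190,235:305],None,fx=8,fy=8))
```

```text
((270.08356985178176, 164.60864080731628), 528.5, (260, 151, 22, 29))
0.15 [0.54757428 0.03549146]
0.16 [0.54394803 0.02416149]
0.176 [0.53814604 0.00603354]
tcp (array([270.23809749, 164.5693677 ]), array([645., 181.]))
tip front inner (array([262.44465909, 169.12582039]), array([623., 194.])) outer (array([256.4781624 , 170.55026103]), array([606., 198.]))
tip front inner (array([280.49250572, 164.82021182]), array([673., 181.])) outer (array([286.29704862, 163.43644372]), array([690., 178.]))
0 spool top (array([269.84383879, 151.62755716]), array([644., 145.])) bottom front (array([273.93287798, 178.16493163]), array([655., 219.]))
-0.01 spool top (array([271.22398354, 154.13183831]), array([647., 152.])) bottom front (array([275.30294754, 180.77326882]), array([659., 226.]))
-0.021 spool top (array([272.76320837, 156.9248787 ]), array([652., 159.])) bottom front (array([276.83029887, 183.68109013]), array([663., 234.]))
```

View pics/r5.png

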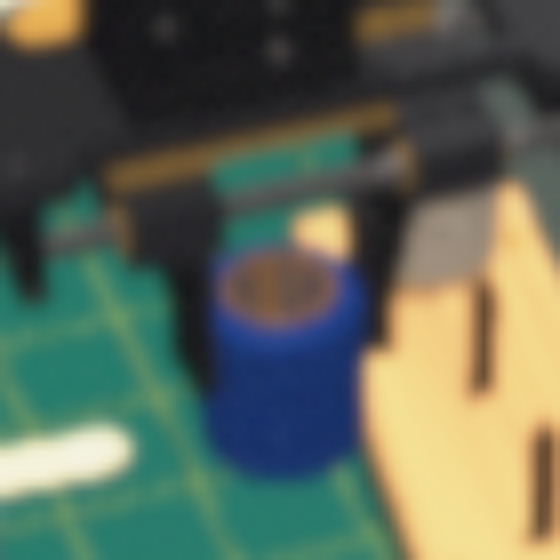

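The royal spool is upright in the grip. Its bore centre is at about (270,155.6) px against a predicted (269.8–271,152–154), so it is within a few mm of the TCP. Going over pin_c.

Request:
arm_command:
  series: "-4 9.5 0 0 255;-4 9.5 0 0 255;-4 9.5 0 0 255;-4 9.5 0 0 255;-4 9.5 0 0 255;-4 9.5 0 0 255;-4 9.5 0 0 255;-4 9.5 0 0 255;-4 9.5 0 0 255;-2 8.5 0 0 255;0 0 15 0 255;0 0 20 0 255;0 0 15 0 255;0 0 0 0 255;0 0 0 0 255"

```text
time_s: 7.93
tool_pos: [0.6365, -0.021, 0.1179]
tool_rot: [-179.9, 0.0, 90.2]
force: [1.1, -0.1, -0.6]
grip_width: 0.0459
grasp_force: 15.0
```

Run:
```python
from loc import *
a=cams.read_camera("top");b=cams.read_camera("side")
print(telemetry.get_obs()["tool_pos"])
cv2.imwrite("pics/r6.png",np.hstack([cv2.resize(a[130:230,200:300],None,fx=4,fy=4),cv2.resize(b[130:230,250:350],None,fx=4,fy=4)]))
c=cams.calibration("side");Rm=R.from_euler("xyz",c["rotation"],degrees=True)
for p in((.6533,.1328,.078),(.6447,.054,.078),(.6357,-.0251,.078),(.6276,-.1041,.078),(.6276,-.1041,.028),(.6357,-.0251,.14)):
    q=cv2.projectPoints(Rm.inv().apply(np.array(p)-c["origin"])[None],np.zeros(3),np.zeros(3),c["K"],c["dist"])[0].ravel();print(p,q,(q-[250,130])*4+[400,0])
```

```text
[ 0.6376983  -0.02112356  0.11970494]
(0.6533, 0.1328, 0.078) [295.0534443  154.87280428] [580.21377719  99.49121714]
(0.6447, 0.054, 0.078) [302.68248988 172.92774127] [610.72995953 171.71096507]
(0.6357, -0.0251, 0.078) [310.95477069 192.86438302] [643.81908276 251.45753207]
(0.6276, -0.1041, 0.078) [320.39660045 214.73532928] [681.58640179 338.9413171 ]
(0.6276, -0.1041, 0.028) [319.19726347 228.32581501] [676.78905389 393.30326002]
(0.6357, -0.0251, 0.14) [312.07485144 174.66218344] [648.29940576 178.64873375]
```

View pics/r6.png

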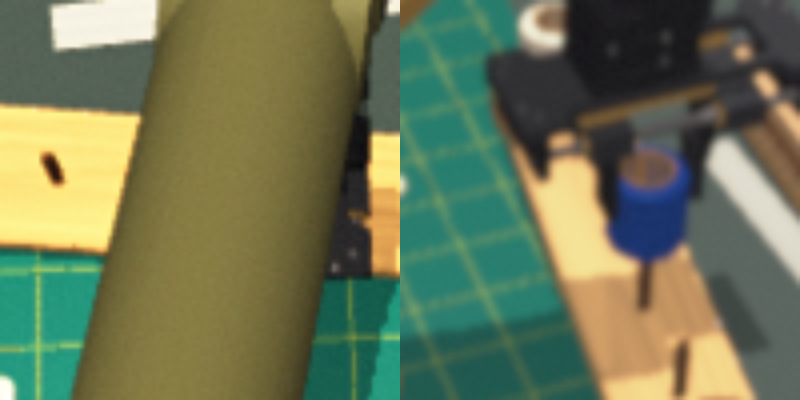

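Pins match their predicted spots (pin_d's top is at about (682,340)). The royal spool sits over pin_c but leans and sits a few mm towards −y of the fingers. I'll shift +y and lower gently.

Request:
arm_command:
  series: "7 -1 0 0 255;0 0 0 0 255;0 0 8 0 255;0 0 8 0 255;0 0 8 0 255;0 0 8 0 255;0 0 8 0 255;0 0 0 0 255;0 0 0 0 255"

```text
time_s: 8.78
tool_pos: [0.6352, -0.0157, 0.0777]
tool_rot: [-179.9, 0.1, 90.1]
force: [1.7, -2.3, -0.8]
grip_width: 0.045
grasp_force: 15.0
```

Run:
```python
from loc import *
b=cams.read_camera("side")
cv2.imwrite("pics/r7.png",cv2.resize(b[130:230,250:350],None,fx=5,fy=5))
```

```text
(no output)
```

View pics/r7.png

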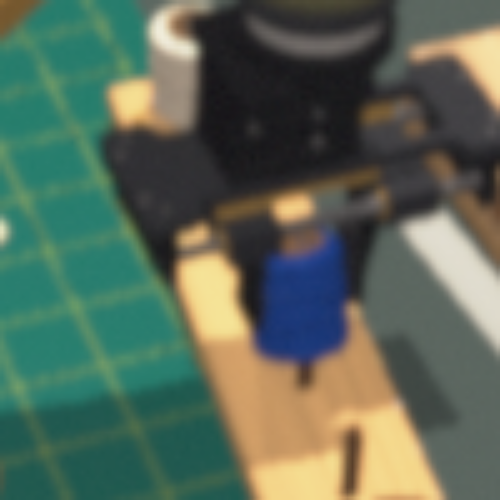

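The spool is now tilting, with its bottom pushed to −y by the pin, so I over-corrected. Shifting back and checking.

Request:
arm_command:
  series: "-3 0 0 0 255;-3 0 0 0 255;-3 0 0 0 255;0 0 0 0 255;0 0 0 0 255"

```text
time_s: 9.25
tool_pos: [0.6356, -0.0227, 0.0786]
tool_rot: [-180.0, -0.0, 90.2]
force: [0.7, 1.0, -1.1]
grip_width: 0.0449
grasp_force: 15.0
```

Run:
```python
from loc import *
b=cams.read_camera("side")
cv2.imwrite("pics/r8.png",cv2.resize(b[130:230,250:350],None,fx=5,fy=5))
```

```text
(no output)
```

View pics/r8.png

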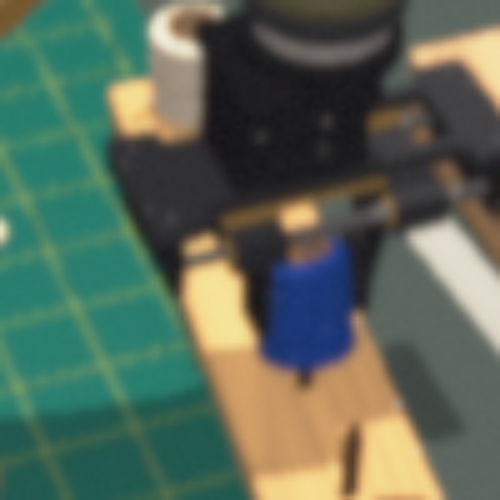

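The pin is clearly inside the bore, showing below the spool. Lowering further and then releasing will let it settle upright.

Request:
arm_command:
  series: "0 0 5 0 255;0 0 5 0 255;0 0 5 0 255;0 0 3 0 255;0 0 0 0 255;0 0 0 0 255"

```text
time_s: 9.8
tool_pos: [0.6355, -0.023, 0.0604]
tool_rot: [-180.0, -0.0, 90.2]
force: [-1.5, 0.6, 1.0]
grip_width: 0.0449
grasp_force: 15.0
```

Request:
arm_command:
  series: "0 0 3 0 255;0 0 3 0 255;0 0 0 0 255;0 0 0 0 80;0 0 0 0 60;0 0 0 0 40;0 0 0 0 0;0 0 0 0 0;0 0 0 0 0;0 0 0 0 0;0 0 0 0 0;0 0 -20 0 0;0 0 -30 0 0;0 0 -40 0 0;0 0 -20 0 0;0 0 0 0 0"

```text
time_s: 11.13
tool_pos: [0.6392, -0.0236, 0.1706]
tool_rot: [179.4, -0.0, 90.2]
force: [0.8, -0.6, 0.4]
grip_width: 0.0871
grasp_force: 0.0
```

```bash
cat >> loc.py <<'E'
def proj(n,p):
    c=cams.calibration(n); Rm=R.from_euler("xyz",c["rotation"],degrees=True)
    P=Rm.inv().apply(np.atleast_2d(p)-c["origin"])
    return cv2.projectPoints(P,np.zeros(3),np.zeros(3),c["K"],c["dist"])[0][:,0]
def expect(n,xy,zb):
    "bounding box and centroid of an upright spool standing at xy, underside zb"
    t=np.linspace(0,2*np.pi,60); q=[[xy[0]+.026*np.cos(a),xy[1]+.026*np.sin(a),zb+h] for a in t for h in(0,.062)]
    h=cv2.convexHull(proj(n,q).astype(np.float32)); M=cv2.moments(h)
    return np.round((M["m10"]/M["m00"],M["m01"]/M["m00"]),1),cv2.contourArea(h),cv2.boundingRect(h)
E
python3 - <<'E'
from loc import *
b=cams.read_camera("side"); e=expect("side",(.6357,-.0251),.028); print(e)
print(blob(spoolmask(b),tuple(int(v) for v in e[0]),20))
S=cv2.imread("pics/side0.png")
for k,xy in dict(royal=(.48,.2585),sky=(.4555,-.1185),navy=(.465,-.2765)).items():
    e=expect("side",xy,0); print(k,e,blob(spoolmask(S),tuple(int(v) for v in e[0]),18))
E
```

```text
(array([310.7, 198. ]), 564.1031362439971, (300, 182, 22, 32))
((312.3441636582431, 199.5074207781789), 415.5, (303, 188, 21, 25))
royal (array([225.5, 154.9]), 436.2116918483516, (215, 141, 21, 28)) ((225.31227598566306, 154.93189964157705), 372.0, (216, 143, 19, 25))
sky (array([255.7, 250.1]), 640.5299432190368, (244, 233, 23, 34)) ((255.51708999686417, 250.04358733145185), 531.5, (245, 236, 22, 30))
navy (array([282. , 302.6]), 760.6854236377403, (269, 284, 26, 37)) ((281.7925427530137, 302.35940566302213), 594.5, (271, 287, 23, 32))
```

Royal's silhouette bottom (row 213) matches a spool seated on the board (row 214). Now navy.

Request:
arm_command:
  series: "-18 -12.4 0 0 0;-18 -12.4 0 0 0;-18 -12.4 0 0 0;-18 -12.4 0 0 0;-18 -12.4 0 0 0;-18 -12.4 0 0 0;-18 -12.4 0 0 0;-18 -12.4 0 0 0;-18 -12.4 0 0 0;-18 -12.4 0 0 0;-18 -12.4 0 0 0;-18 -12.4 0 0 0;-18 -12.4 0 0 0;-18 -12.4 0 0 0;0 0 0 0 0;0 0 30 0 0;0 0 30 0 0;0 0 0 0 0;0 0 0 0 0"

```text
time_s: 12.77
tool_pos: [0.4617, -0.2745, 0.1028]
tool_rot: [-179.7, -0.1, 90.2]
force: [0.3, -0.3, 0.2]
grip_width: 0.0871
grasp_force: 0.0
```

Run:
```python
from loc import *
a=cams.read_camera("top");b=cams.read_camera("side")
for n,im in(("top",a),("side",b)):
    for z,xy in((0,(.465,-.2765)),(.028,(.6357,-.0251))):
        e=expect(n,xy,z); print(n,e,blob(spoolmask(im),tuple(int(v) for v in e[0]),18))
c=b[125:245,240:400]; t=a[120:240,230:390]
cv2.imwrite("pics/r9.png",np.hstack([cv2.resize(t,None,fx=2.5,fy=2.5),cv2.resize(c,None,fx=2.5,fy=2.5)]))
```

```text
top (array([380.9, 243.2]), 465.63624642277136, (368, 231, 26, 25)) ((373.40845070422534, 241.97652582159623), 71.0, (370, 234, 8, 17))
top (array([276.5, 175.7]), 471.9680010806769, (265, 162, 23, 28)) ((279.18470790378007, 175.4737972508591), 388.0, (269, 164, 21, 24))
side (array([282. , 302.6]), 760.6854236377403, (269, 284, 26, 37)) ((281.77352330068265, 303.16533095874144), 561.5, (271, 289, 23, 30))
side (array([310.7, 198. ]), 564.1031362439971, (300, 182, 22, 32)) ((311.86547085201795, 199.38303437967113), 446.0, (302, 188, 22, 26))
```

View pics/r9.png

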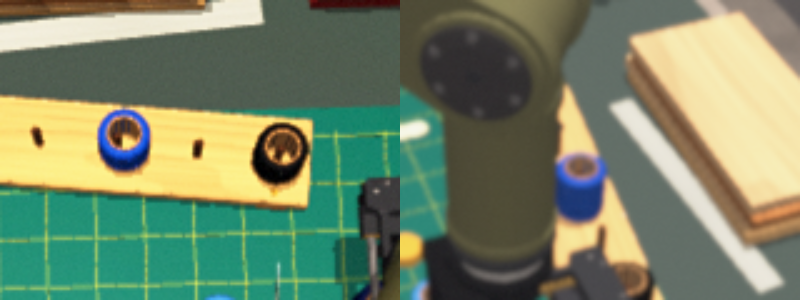

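Royal stands upright, fully seated on pin_c. Descend on navy and close, then measure before lifting.

Request:
arm_command:
  series: "-3 3.5 0 0 0;0 0 20 0 0;0 0 25 0 0;0 0 25 0 0;0 0 16 0 0;0 0 0 0 0;0 0 0 0 0"

```text
time_s: 13.45
tool_pos: [0.4673, -0.279, 0.0192]
tool_rot: [180.0, 0.0, 90.2]
force: [0.6, 0.6, 0.6]
grip_width: 0.087
grasp_force: 0.0
```

Request:
arm_command:
  series: "0 0 0 0 255;0 0 0 0 255;0 0 0 0 255;0 0 0 0 255;0 0 0 0 255"

```text
time_s: 13.87
tool_pos: [0.4672, -0.2787, 0.0192]
tool_rot: [179.9, 0.0, 90.2]
force: [-0.5, -0.5, 0.4]
grip_width: 0.0614
grasp_force: 0.0
```

Run:
```python
from loc import *
b=cams.read_camera("side");o=telemetry.get_obs();print(o["tool_pos"],o["grip_width"],o["qpos"])
print(blob(spoolmask(b),(282,303),20), proj("side",o["tool_pos"]))
cv2.imwrite("pics/r10.png",cv2.resize(b[250:340,230:340],None,fx=6,fy=6))
```

```text
[ 0.46701754 -0.27865009  0.0189964 ] 0.05763615721327664 [ -9.42214089  20.9127812   43.47664568 111.80135887 -17.7087612
  53.99005599  42.97132776]
((282.46759906759905, 308.1407925407925), 357.5, (270, 297, 24, 22)) [[283.19849869 306.30639213]]
```

View pics/r10.png

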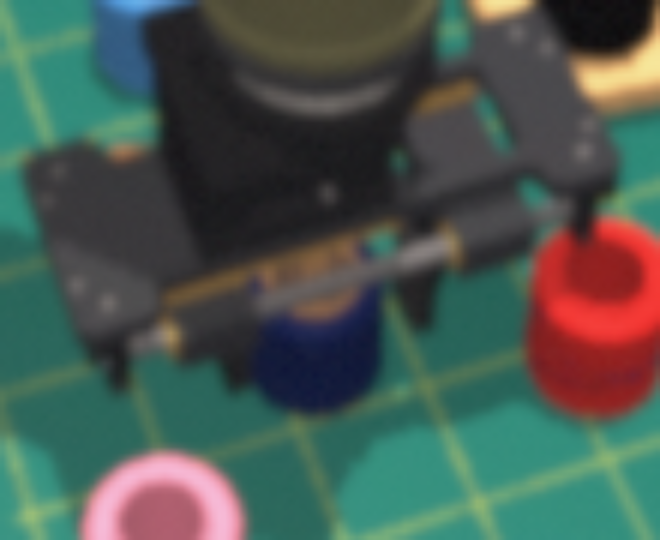

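The fingers straddle navy, centred. They close slowly, so last time I lifted before they had closed fully. Waiting longer.

Request:
arm_command:
  series: "0 0 0 0 255;0 0 0 0 255;0 0 0 0 255;0 0 0 0 255;0 0 0 0 255;0 0 0 0 255"
  squeeze: 20

```text
time_s: 14.42
tool_pos: [0.4666, -0.2786, 0.0187]
tool_rot: [-180.0, -0.0, 90.2]
force: [-1.3, -0.1, 2.4]
grip_width: 0.0453
grasp_force: 20.0
```

Run:
```python
from loc import *
b=cams.read_camera("side");o=telemetry.get_obs();print(o["tool_pos"],o["grip_width"])
print(blob(spoolmask(b),(282,303),22))
a=cams.read_camera("top");print(blob(spoolmask(a),(381,243),20))
```

```text
[ 0.46664792 -0.27859948  0.01862534] 0.04509291237325288
((284.57206537890045, 307.77612679544325), 336.5, (273, 297, 23, 22))Traceback (most recent call last):
  File "<stdin>", line 4, in <module>
  File "loc.py", line 14, in blob
    return (M["m10"]/M["m00"],M["m01"]/M["m00"]),cv2.contourArea(c),cv2.boundingRect(c)
            ~~~~~~~~^~~~~~~~~
ZeroDivisionError: float division by zero
```

Navy's underside stayed at row 319, so it was not squeezed out. The 45 mm reading is normal (compliant pads). Lift and check.

Request:
arm_command:
  series: "0 0 -8 0 255;0 0 -15 0 255;0 0 -25 0 255;0 0 -25 0 255;0 0 -25 0 255;0 0 -25 0 255;0 0 0 0 255;11 10 0 0 255;11 10 0 0 255;11 10 0 0 255;11 10 0 0 255;11 10 0 0 255;11 10 0 0 255;11 10 0 0 255;11 10 0 0 255;0 0 0 0 255"

```text
time_s: 15.85
tool_pos: [0.5491, -0.1862, 0.1412]
tool_rot: [180.0, -0.1, 90.5]
force: [0.8, 0.5, -0.8]
grip_width: 0.0454
grasp_force: 20.0
```

```bash
cat > held.py <<'E'
from loc import *
import sys
def held(dz,dxy=(0,0)):
    b=cams.read_camera("side");o=telemetry.get_obs();t=o["tool_pos"]
    e=expect("side",t[:2]+np.array(dxy),t[2]-dz)
    print(t.round(4),o["grip_width"].__round__(4),"expect",e,"\nseen",blob(spoolmask(b),tuple(int(v) for v in e[0]),24))
held(float(sys.argv[1]))
E
python3 held.py .0187
```

```text
[ 0.5476 -0.1883  0.1412] 0.0454 expect (array([304. , 226.6]), 816.9061634424143, (291, 208, 26, 38)) 
seen ((305.7924670433145, 227.85800376647833), 442.5, (294, 214, 25, 28))
```

Request:
arm_command:
  series: "12 11 0 0 255;12 11 0 0 255;12 11 0 0 255;12 12 0 0 255;12 12 0 0 255;12 12 0 0 255;9 9 0 0 255;0 0 0 0 255;0 0 15 0 255;0 0 15 0 255;0 0 0 0 255;0 0 0 0 255"

```text
time_s: 16.9
tool_pos: [0.623, -0.1096, 0.1109]
tool_rot: [-179.9, 0.0, 90.2]
force: [0.2, 0.5, -0.6]
grip_width: 0.0453
grasp_force: 20.0
```

```bash
python3 held.py .0187; python3 -c "
from loc import *
print(expect('side',(.6276,-.1041),.0923))"
```

```text
[ 0.6238 -0.1097  0.1119] 0.046 expect (array([321.1, 203.1]), 687.2787864720449, (309, 186, 25, 35)) 
seen ((318.61135758651284, 203.91481810115351), 563.5, (303, 191, 31, 27))
(array([321.6, 201.4]), 680.9201254826039, (309, 184, 25, 35))
```

Request:
arm_command:
  series: "2 2 0 0 255;0 0 0 0 255;0 0 12 0 255;0 0 12 0 255;0 0 12 0 255;0 0 0 0 255;0 0 0 0 255"

```text
time_s: 17.53
tool_pos: [0.6248, -0.1068, 0.0738]
tool_rot: [-179.8, -0.0, 90.2]
force: [0.7, -0.7, 0.0]
grip_width: 0.0457
grasp_force: 20.0
```

```bash
python3 held.py .0187
```

```text
[ 0.6255 -0.1071  0.0748] 0.0457 expect (array([320.4, 213. ]), 646.3252656285185, (309, 196, 24, 34)) 
seen ((321.5660467334287, 214.78922269909393), 349.5, (312, 203, 21, 25))
```

No contact forces; the spool is over the pin. Lower to the board, release and rise.

Request:
arm_command:
  series: "0 0 10 0 255;0 0 8 0 255;0 0 5 0 255;0 0 2 0 255;0 0 0 0 255;0 0 0 0 255"

```text
time_s: 18.08
tool_pos: [0.626, -0.107, 0.0505]
tool_rot: [-180.0, 0.0, 90.2]
force: [0.2, 0.2, -1.3]
grip_width: 0.0454
grasp_force: 20.0
```

Request:
arm_command:
  series: "0 0 0 0 100;0 0 0 0 60;0 0 0 0 0;0 0 0 0 0;0 0 0 0 0;0 0 0 0 0;0 0 0 0 0;0 0 0 0 0;0 0 -20 0 0;0 0 -30 0 0;0 0 -35 0 0;0 0 -25 0 0;0 0 0 0 0"

```text
time_s: 19.17
tool_pos: [0.6294, -0.1081, 0.1669]
tool_rot: [179.4, 0.0, 90.2]
force: [0.9, -0.8, 0.0]
grip_width: 0.0873
grasp_force: 0.0
```

Run:
```python
from loc import *
b=cams.read_camera("side")
for xy in((.6276,-.1041),(.6357,-.0251)):
    e=expect("side",xy,.028); print(e,blob(spoolmask(b),tuple(int(v) for v in e[0]),17))
```

```text
(array([320. , 219.8]), 616.7867329914588, (308, 203, 24, 34)) ((316.9034167339252, 216.11030400860906), 619.5, (303, 202, 28, 32))
(array([310.7, 198. ]), 564.1031362439971, (300, 182, 22, 32)) ((312.51374570446734, 200.63316151202747), 388.0, (303, 188, 21, 28))
```

Navy is placed. Now sky.

Request:
arm_command:
  series: "-0.9 -14.5 0 0 0;-0.9 -14.5 0 0 0;-0.9 -14.5 0 0 0;-0.9 -14.5 0 0 0;-0.9 -14.5 0 0 0;-0.9 -14.5 0 0 0;-0.9 -14.5 0 0 0;-0.9 -14.5 0 0 0;-0.9 -14.5 0 0 0;-0.9 -14.5 0 0 0;-0.9 -14.5 0 0 0;-0.9 -14.5 0 0 0;0 0 0 0 0;0 0 30 0 0;0 0 30 0 0;0 0 0 0 0;0 0 0 0 0"

```text
time_s: 20.63
tool_pos: [0.4509, -0.1184, 0.0993]
tool_rot: [-179.8, 0.1, 90.2]
force: [0.4, -0.1, 0.6]
grip_width: 0.0873
grasp_force: 0.0
```

Run:
```python
from loc import *
a=cams.read_camera("top");b=cams.read_camera("side")
for xy in((.6276,-.1041),(.6357,-.0251)):
    e=expect("top",xy,.028); print(e,blob(spoolmask(a),tuple(int(v) for v in e[0]),15))
e=expect("side",(.4555,-.1185),0); print(e,blob(spoolmask(b),tuple(int(v) for v in e[0]),20))
print(telemetry.get_obs()["tool_pos"])
```

```text
(array([308.8, 178. ]), 474.1161162699573, (297, 164, 24, 28)) ((309.50254276467865, 178.42949607027276), 360.5, (300, 167, 20, 24))
(array([276.5, 175.7]), 471.9680010806769, (265, 162, 23, 28)) ((279.18470790378007, 175.4737972508591), 388.0, (269, 164, 21, 24))
(array([255.7, 250.1]), 640.5299432190368, (244, 233, 23, 34)) ((255.53621825023518, 250.186892442772), 531.5, (245, 236, 22, 30))
[ 0.45307731 -0.11875929  0.10156071]
```

Navy is within about 2 mm of pin_d. Sky is untouched and the arm is above it. Descend, grip fully and lift.

Request:
arm_command:
  series: "0 3 0 0 0;0 0 20 0 0;0 0 25 0 0;0 0 25 0 0;0 0 12 0 0;0 0 0 0 0;0 0 0 0 255;0 0 0 0 255;0 0 0 0 255;0 0 0 0 255;0 0 0 0 255;0 0 0 0 255;0 0 0 0 255;0 0 0 0 255;0 0 0 0 255;0 0 0 0 255;0 0 0 0 255"

```text
time_s: 22.15
tool_pos: [0.4552, -0.1184, 0.0187]
tool_rot: [180.0, -0.0, 90.2]
force: [-0.8, 0.6, 4.2]
grip_width: 0.0453
grasp_force: 20.0
```

Request:
arm_command:
  series: "0 0 -8 0 255;0 0 -15 0 255;0 0 -25 0 255;0 0 -25 0 255;0 0 -25 0 255;0 0 -25 0 255;0 0 0 0 255;13 10 0 0 255;13 10 0 0 255;13 10 0 0 255;13 10 0 0 255;13 10 0 0 255;13 10 0 0 255;13 10 0 0 255;13 10 0 0 255;13 10 0 0 255;0 0 0 0 255;0 0 0 0 255"

```text
time_s: 23.65
tool_pos: [0.545, -0.0003, 0.1413]
tool_rot: [-180.0, 0.1, 90.3]
force: [1.0, -0.3, -0.3]
grip_width: 0.0453
grasp_force: 20.0
```

```bash
python3 held.py .02
```

```text
[ 0.5445 -0.0015  0.1413] 0.0454 expect (array([273.8, 173.2]), 652.7207942681853, (262, 156, 23, 35)) 
seen ((274.3690840994212, 173.44637385086824), 489.5, (263, 160, 23, 28))
```

Held as predicted. Over pin_b.

Request:
arm_command:
  series: "6.2 11.1 0 0 255;6.2 11.1 0 0 255;6.2 11.1 0 0 255;6.2 11.1 0 0 255;6.2 11.1 0 0 255;6.2 11.1 0 0 255;6.2 11.1 0 0 255;6.2 11.1 0 0 255;6.2 11.1 0 0 255;0 0 0 0 255;0 0 15 0 255;0 0 15 0 255;0 0 0 0 255;0 0 0 0 255"

```text
time_s: 24.87
tool_pos: [0.643, 0.0539, 0.1111]
tool_rot: [-179.9, 0.0, 90.2]
force: [0.5, 0.2, -1.5]
grip_width: 0.0453
grasp_force: 20.0
```

```bash
python3 held.py .0187
```

```text
[0.6439 0.0541 0.1121] 0.0453 expect (array([302.9, 159.4]), 567.3120539735537, (292, 143, 22, 33)) 
seen ((304.1660845944897, 159.94489716724874), 429.5, (294, 146, 21, 29))
```

Request:
arm_command:
  series: "0 0 12 0 255;0 0 12 0 255;0 0 12 0 255;0 0 0 0 255;0 0 10 0 255;0 0 8 0 255;0 0 6 0 255;0 0 0 0 255;0 0 0 0 255"

```text
time_s: 25.67
tool_pos: [0.644, 0.055, 0.0511]
tool_rot: [-180.0, 0.0, 90.2]
force: [0.9, -0.2, -1.1]
grip_width: 0.0456
grasp_force: 20.0
```

```bash
python3 held.py .0187
```

```text
[0.6444 0.055  0.0517] 0.0452 expect (array([302.3, 176.5]), 520.9912373039406, (292, 161, 21, 31)) 
seen ((307.7721854304636, 183.78918322295803), 755.0, (293, 165, 31, 36))
```

Request:
arm_command:
  series: "0 0 2 0 255;0 0 0 0 100;0 0 0 0 60;0 0 0 0 0;0 0 0 0 0;0 0 0 0 0;0 0 0 0 0;0 0 0 0 0;0 0 0 0 0;0 0 -20 0 0;0 0 -30 0 0;0 0 -35 0 0;0 0 -30 0 0;0 0 0 0 0"

```text
time_s: 26.88
tool_pos: [0.6482, 0.0548, 0.1719]
tool_rot: [179.4, -0.1, 90.2]
force: [1.3, -0.4, 0.9]
grip_width: 0.0872
grasp_force: 0.0
```

Request:
arm_command:
  series: "3.5 -14.7 0 0 0;3.5 -14.7 0 0 0;3.5 -14.7 0 0 0;3.5 -14.7 0 0 0;3.5 -14.7 0 0 0;3.5 -14.7 0 0 0;3.5 -14.7 0 0 0;3.5 -14.7 0 0 0;3.5 -14.7 0 0 0;3.5 -14.7 0 0 0;3.5 -14.7 0 0 0;3.5 -14.7 0 0 0;3.5 -14.7 0 0 0;3.5 -14.7 0 0 0;0 0 0 0 0;0 0 30 0 0;0 0 30 0 0;0 0 0 0 0;0 0 0 0 0"

```text
time_s: 28.47
tool_pos: [0.4376, 0.1025, 0.1038]
tool_rot: [-179.9, 0.1, 90.2]
force: [0.9, 0.6, 1.1]
grip_width: 0.0871
grasp_force: 0.0
```

Run:
```python
from loc import *
a=cams.read_camera("top");S=cv2.imread("pics/side0.png")
for xy in((.6276,-.1041),(.6357,-.0251),(.6447,.054)):
    e=expect("top",xy,.028); print(e,blob(spoolmask(a),tuple(int(v) for v in e[0]),15))
for xy in((.438,.104),(.438,.101)): print(expect("side",xy,0),expect("top",xy,0))
print(telemetry.get_obs()["tool_pos"])
```

```text
(array([308.8, 178. ]), 474.1161162699573, (297, 164, 24, 28)) ((309.5131396957123, 178.45873674504378), 361.5, (300, 167, 20, 24))
(array([276.5, 175.7]), 471.9680010806769, (265, 162, 23, 28)) ((279.18470790378007, 175.4737972508591), 388.0, (269, 164, 21, 24))
(array([244.3, 173.2]), 476.31490187114105, (232, 159, 24, 28)) ((244.14254671881787, 173.07953063885267), 383.5, (234, 161, 21, 25))
(array([225. , 191.7]), 514.2469529601512, (214, 177, 22, 30)) (array([226. , 258.4]), 427.6611096250126, (214, 246, 24, 25))
(array([225.3, 192.5]), 515.7652349078562, (214, 177, 22, 31)) (array([227.2, 258.4]), 426.9362536749104, (215, 246, 25, 25))
[0.43888948 0.10295604 0.10517243]
```

Sky is centred on pin_b, and the pale position (0.438, 0.104) agrees with both views. Pick it up.

Request:
arm_command:
  series: "1 0 20 0 0;0 0 25 0 0;0 0 25 0 0;0 0 16 0 0;0 0 0 0 0;0 0 0 0 255;0 0 0 0 255;0 0 0 0 255;0 0 0 0 255;0 0 0 0 255;0 0 0 0 255;0 0 0 0 255;0 0 0 0 255;0 0 0 0 255;0 0 0 0 255;0 0 0 0 255;0 0 0 0 255"

```text
time_s: 29.93
tool_pos: [0.4385, 0.1044, 0.0188]
tool_rot: [180.0, -0.0, 90.2]
force: [-1.4, -0.1, 4.9]
grip_width: 0.046
grasp_force: 20.0
```

Request:
arm_command:
  series: "0 0 -8 0 255;0 0 -15 0 255;0 0 -25 0 255;0 0 -25 0 255;0 0 -25 0 255;0 0 -25 0 255;0 0 0 0 255;2 14 0 0 255;2 14 0 0 255;2 14 0 0 255;2 14 0 0 255;2 14 0 0 255;2 14 0 0 255;2 14 0 0 255;2 14 0 0 255;2 14 0 0 255;0 0 0 0 255;0 0 0 0 255"

```text
time_s: 31.43
tool_pos: [0.5637, 0.1222, 0.1405]
tool_rot: [-179.9, 0.1, 90.2]
force: [0.0, 0.1, -1.3]
grip_width: 0.0461
grasp_force: 20.0
```

```bash
python3 held.py .0187
```

```text
[0.5632 0.1223 0.1407] 0.0464 expect (array([265. , 142.2]), 566.1442443849519, (254, 126, 22, 32)) 
seen ((265.84761904761905, 142.17835497835497), 385.0, (256, 130, 21, 25))
```

Request:
arm_command:
  series: "1.5 12.9 0 0 255;1.5 12.9 0 0 255;1.5 12.9 0 0 255;1.5 12.9 0 0 255;1.5 12.9 0 0 255;1.5 12.9 0 0 255;1.5 12.9 0 0 255;0 0 0 0 255;0 0 15 0 255;0 0 15 0 255;0 0 0 0 255;0 0 0 0 255"

```text
time_s: 32.48
tool_pos: [0.6527, 0.1335, 0.1108]
tool_rot: [-179.8, 0.0, 90.2]
force: [1.3, -0.6, -0.3]
grip_width: 0.0464
grasp_force: 20.0
```

```bash
python3 held.py .0187
```

```text
[0.6537 0.1336 0.1119] 0.0462 expect (array([295.4, 141.3]), 519.7247938637156, (285, 126, 21, 31)) 
seen ((296.125496031746, 141.76984126984127), 336.0, (287, 129, 19, 25))
```

Request:
arm_command:
  series: "0 0 12 0 255;0 0 12 0 255;0 0 12 0 255;0 0 0 0 255;0 0 10 0 255;0 0 8 0 255;0 0 8 0 255;0 0 0 0 255;0 0 0 0 255"

```text
time_s: 33.28
tool_pos: [0.6541, 0.1335, 0.0489]
tool_rot: [-179.9, 0.0, 90.2]
force: [0.8, -0.9, -1.1]
grip_width: 0.0461
grasp_force: 20.0
```

Request:
arm_command:
  series: "0 0 0 0 100;0 0 0 0 60;0 0 0 0 0;0 0 0 0 0;0 0 0 0 0;0 0 0 0 0;0 0 0 0 0;0 0 0 0 0;0 0 -20 0 0;0 0 -30 0 0;0 0 -35 0 0;0 0 -30 0 0;0 0 0 0 0"

```text
time_s: 34.37
tool_pos: [0.6584, 0.1338, 0.1722]
tool_rot: [179.4, -0.2, 90.2]
force: [1.0, 0.4, -0.5]
grip_width: 0.087
grasp_force: 0.0
```

Request:
arm_command:
  series: "3 -14.7 0 0 0;3 -14.7 0 0 0;3 -14.7 0 0 0;3 -14.7 0 0 0;3 -14.7 0 0 0;3 -14.7 0 0 0;3 -14.7 0 0 0;3 -14.7 0 0 0;3 -14.7 0 0 0;3 -14.7 0 0 0;3 -14.7 0 0 0;3 -14.7 0 0 0;3 -14.7 0 0 0;0 0 0 0 0;0 0 0 0 0"

```text
time_s: 35.62
tool_pos: [0.4631, 0.1721, 0.1647]
tool_rot: [180.0, -0.1, 90.3]
force: [0.1, -0.2, -0.1]
grip_width: 0.0871
grasp_force: 0.0
```

Run:
```python
from loc import *
for n in("top","side"):
    a=cams.read_camera(n); V=cv2.cvtColor(a,cv2.COLOR_BGR2HSV)[...,0]
    for xy in((.6276,-.1041),(.6357,-.0251),(.6447,.054),(.6533,.1328)):
        e=expect(n,xy,.028); print(n,e,blob(spoolmask(a),tuple(int(v) for v in e[0]),15))
    for s in((179,167),(342,181)) if n=="top" else((289,142),(330,243)):
        y,x=s[1],s[0]; o=cv2.imread(f"pics/{n}0.png"); k=np.s_[y-15:y+15,x-15:x+15]
        print("end spool change",np.abs(o[k].astype(int)-a[k]).mean())
print(telemetry.get_obs()["tool_pos"])
```

```text
top (array([308.8, 178. ]), 474.1161162699573, (297, 164, 24, 28)) ((309.50254276467865, 178.42949607027276), 360.5, (300, 167, 20, 24))
top (array([276.5, 175.7]), 471.9680010806769, (265, 162, 23, 28)) ((279.18470790378007, 175.4737972508591), 388.0, (269, 164, 21, 24))
top (array([244.3, 173.2]), 476.31490187114105, (232, 159, 24, 28)) ((244.15535248041775, 173.07658833768494), 383.0, (234, 161, 21, 25))
top (array([212.4, 170.8]), 485.4854958949145, (200, 157, 25, 28)) ((214.11720430107525, 175.39784946236557), 155.0, (204, 167, 19, 16))
end spool change 6.521851851851852
end spool change 4.877037037037037
side (array([320. , 219.8]), 616.7867329914588, (308, 203, 24, 34)) ((317.5301094890511, 217.22414841849147), 548.0, (305, 204, 26, 30))
side (array([310.7, 198. ]), 564.1031362439971, (300, 182, 22, 32)) ((309.38498447643235, 196.08777871860005), 590.5, (295, 183, 29, 31))
side (array([302.5, 178. ]), 517.9559716135263, (292, 163, 21, 31)) ((301.1861392210978, 176.16130021465807), 543.5, (288, 163, 26, 31))
side (array([294.9, 160. ]), 477.1605934156105, (285, 145, 20, 30)) ((298.01229211858276, 162.65437454808387), 461.0, (287, 149, 23, 27))
end spool change 14.779259259259259
end spool change 16.014444444444443
[0.46408502 0.17153848 0.16479882]
```

All four are seated. The worst is royal at about 7 mm off its pin, inside the 13 mm limit. The robot is clear.

```bash
python3 -c "
from cell import env
print(env.sign_off())"
```

```text
the job is handed in; nothing more can be done
None
```

I handed the job in at about 36 s: by my camera checks all four blue spools stand on their pins, running pale, sky, royal, navy from the white end to the black end; royal is the furthest off its pin, at about 7 mm (limit 13 mm), and the hand-in returned no verdict.

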